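Dispense two nuts with a press lever

ROBOT

A 7-joint arm with a two-finger parallel gripper is mounted at the origin on a cart in front of the work surface, level with it; the furniture and walls round the work are solid. World frame = base frame: x ahead of the robot, y to its left, z up, the work surface at z = 0. Lengths are in m, angles in rad, forces in N, time in s.
With the tool pointing down it reaches from about 0.425 to 0.925 m from the base axis. Payload 6.8 kg.
Tool frame: the origin (TCP) lies at the very end of the fingers, on their centre line; the grasp point (between the pads) lies 19 mm behind it (r.tcp_to_grasp is the distance from the TCP to the grasp point, in m); z points along the fingers, y is the line along which they close (so a half turn about z gives the same grasp; the last joint's range is limited). The gripper opens to 85 mm and grips with 20 to 120 N. Pads are 22 mm wide; open, the fingers measure 114 mm over their backs; the gripper's body (76 mm by 85 mm) begins 54 mm behind the grasp point. The pads swing forward as they close: fully open they stand 13 mm farther back than shut.
Start: joints at [1.221, 0.477, 0.022, 1.555, -0.011, 1.109, -0.083], TCP at [0.162, -0.655, 0.197] pointing down, gripper open.
Joint ranges: [-2.96, 2.96], [-0.34, 2.1], [-1.41, 1.46], [0.24, 2.44], [-1.37, 4.51], [0.17, 1.92], [-2.96, 2.96]. Speed limits (rad/s): [2.39, 2.39, 3.14, 3.14, 3.14, 3.14, 3.14].

INTERFACE

Orientations are given as a rotation vector (axis times angle).
In Python, from bench import r gives the robot as it stands.
- The arm moves only by the tool step_arm, never from a script. Its argument "moves" is a list of rows, each a list of 7 numbers: the shift along the tool's x, y, z in mm, then the turn, a rotation vector about the tool's x, y, z in rad, then the finger opening in mm, from 0 to 85.4. A call has 1 to 8 rows; each row is the pose to reach, as a shift and turn from the pose commanded when the call began, along the tool's axes at that moment; what a row does not reach only later rows make up. A row lasts 1/10 s, in which the tool goes at most 50 mm and 8.59 degrees, less where a joint would pass 70% of its speed; a pose out of reach is approached as far as the arm can. A call with a gripper value outside its range is refused whole. The fingers move at their own pace and stop on an object; "grip_force" is the grip in N (left out, the last holds). Time passes only in rows, so rows that repeat a pose let the fingers close. It gives the time, the measured TCP pose, the force, the opening and the grip force at its end, in the units of the state.
- r.get_obs(): the state, without advancing time (a new reading comes with each control period).
- r.grab_frame(name): name is "scene" or "side" or "wrist"; returns a dict with "image" (384x512x3 uint8, red, green, blue), "depth" (384x512 float32, m along the optical axis (not along the pixel's ray), 0 where there is no reading), "mtx" (3x3 intrinsics, pixels), "rvec" (rotation vector, rad) and "tvec" (3), from world to camera coordinates, as OpenCV has them. Camera axes: x right, y down, z forward; pixel columns grow to the right and rows downward; lengths in m; the calibration is good to about 2 mm. A picture is of the moment at which its call begins.
- r.hand_in(): hands the job in; it is judged then, once.
The state is a dict: "clock": time; "joints": joint angles; "qvel": joint speeds; "tau": joint torques, N m; "tcp_pos": TCP position; "orientation": TCP orientation; "contact_force": force on the tool from outside, world axes, zero at the start; "moment": the same for the moment, N m; "grip_width": finger opening in m; "gripper_force": force on a finger pad.
Only numpy, scipy, OpenCV 4.12 (cv2) and the standard library are available. Lean on these libraries where they do the work, as an engineer would, in place of code of your own. Each camera call takes 0.05 s, during which the arm holds its last target. There are 200 camera calls.

TASK

Two steel nuts wait behind the lid of the small bench dispenser. With your fingertips press the dispenser's lever all the way down, which lifts the lid, and keep it down until both nuts have slid out into the round dish; then ease the lever slowly back up, taking two seconds or more, so that the lid shuts fully without slamming, and move clear. Nothing is to be picked up: do not touch the lid itself, the nuts, the dish or the things standing around.

Things in the scene. Friction and masses are not known exactly. Their poses are not given: they have to be found in the camera images.
- dispenser: Nut dispenser fixed to the worktop: grey base plate, sloping open-topped aluminium chute 58 mm wide and 155 mm high, grey link housing on its right, press lever right of that. Origin at worktop level under the chute; x points from the chute's mouth to its back, y to the left, z up. The chute runs down to -x and ends at x = -60 mm, z = 48 mm. At yaw 0 the mouth faces the robot.
- lever_pad (a point): Centre of the top face of the black ribbed pad at the lever's free end; moves with the lever. Pad 38 mm (along the lever) x 40 mm, 67 mm in front (-x) and 85 mm right (-y) of the dispenser's origin, top 127 mm above the worktop at rest, sloping up 0.22 rad to its free end; at its stop 51 mm lower, sloping 0.23 rad the other way. Clear above; the chute's wall is 36 mm from its edge.
- lever_pivot (a point): Pivot of the lever, 112 mm behind (+x of the dispenser) the pad, 95 mm above the worktop. Its axis is the dispenser's y axis.
- lever (a joint): Press lever, rad: 0 = up at rest, 0.45 = fully down at its stop. A spring returns it: it takes about 4.5 N on the pad to start it and about 9 N to hold it fully down. If it is let go it flies up and the lid slams.
- lid (a joint): Lid of the chute, a hinged aluminium flap 50 x 51 mm hanging from a shaft across the chute, rad: 0 = shut, 1.2 = fully lifted (swung forward and up). It is linked to the lever and turns 2.7 times as far. Closing faster than 2 rad/s is a slam.
- nut_a: Steel hexagon nut, 19 x 22 x 10 mm, at the start lying on the slope of the chute right behind the lid. Origin at the centre of its underside.
- nut_b: A second such nut, lying behind the first one.
- dish: Round shallow steel dish, 133 mm across, 22 mm high, standing loose on the worktop under the chute's mouth. Origin at the centre of its underside.
- bolt: Bystander: hexagon bolt 58 mm tall standing on its head, loose, right of the lever. Origin at its foot.
- pot: Bystander: screw-top grease pot, 63 mm across, 59 mm high, loose, left of the dispenser. Origin at its foot.
- parts_box: Bystander: small white parts box, 35 x 63 x 24 mm, loose, left of the dish. Origin at its foot.
- loose_nut: Bystander: single hexagon nut 19 x 22 x 10 mm lying loose on the worktop, on the right. Origin at its foot.
There are look-alikes about, which are no part of the job. There is more than one size of the dish; the job needs the smaller.

How it is judged:
By the outcome, as a careful person would: the job done as asked, in the order asked, and still so for the second after the job is handed in, with the robot touching nothing.
It also fails if it takes over 40 s, if anything falls off the work surface, if the arm or the gripper's body presses on something with over 40 N, if the wrist force passes 120 N, or if a joint passes its speed limit or range.

## Working session

There is one attempt and no reset: what is moved stays moved. The work goes in short steps, Python scripts to look and compute and a tool call to move; the robot and the scene stay as the last step left them, time stands still between calls to the robot, and variables do not carry over. Pictures are saved under pics/ and viewed, at most 10 in all, crops included, and the job is handed in when it is done.

Besides the shell and the picture viewer there is one more tool, called as name(argument=value, ...), one argument or row to a line, values as JSON. step_arm: Moves the arm, as the interface text tells. Its arguments: {"type":"object","properties":{"moves":{"type":"array","items":{"type":"array","items":{"type":"number"}}},"grip_force":{"type":"number"}},"required":["moves"]}

```bash
mkdir -p pics
cat > h.py <<'E'
import numpy as np, cv2
from bench import r
def grab(n):
    f=r.grab_frame(n); R=cv2.Rodrigues(np.array(f['rvec'],float))[0]; t=np.array(f['tvec'],float).ravel()
    return f,R,t
def world(f,R,t,u,v,d=None):
    d=f['depth'][int(v),int(u)] if d is None else d
    K=f['mtx']; c=np.array([(u-K[0,2])/K[0,0],(v-K[1,2])/K[1,1],1])*d
    return R.T@(c-t)
def cloud(f,R,t):
    K=f['mtx'];h,w=f['depth'].shape;u,v=np.meshgrid(np.arange(w),np.arange(h));d=f['depth']
    c=np.stack([(u-K[0,2])/K[0,0]*d,(v-K[1,2])/K[1,1]*d,d],-1)
    return (c-t)@R
E
python3 - <<'E'
from h import *
ims=[]
for n in('scene','side'):
    f,R,t=grab(n); np.savez('pics/'+n+'.npz',image=f['image'],depth=f['depth'],mtx=f['mtx'],R=R,t=t)
    cv2.imwrite(f'pics/{n}0.png',cv2.resize(f['image'][:,:,::-1],(800,600),interpolation=cv2.INTER_CUBIC))
    print(n,-R.T@t,R[2])
o=r.get_obs();print(o['clock'],o['tcp_pos'],o['orientation'],o['contact_force'])
E
```

```text
scene [0.17437881 0.49037997 0.76392117] [ 0.47035546 -0.43213009 -0.76943442]
side [ 0.36340996 -0.6330952   0.40355698] [ 0.25622362  0.89935709 -0.35426866]
0.1 [ 0.1614628  -0.65480928  0.19653871] [-3.11709212e+00 -3.78751958e-01  5.35199160e-04] [ 0.01004726 -0.17947527 -0.25935981]
```

View pics/scene0.png

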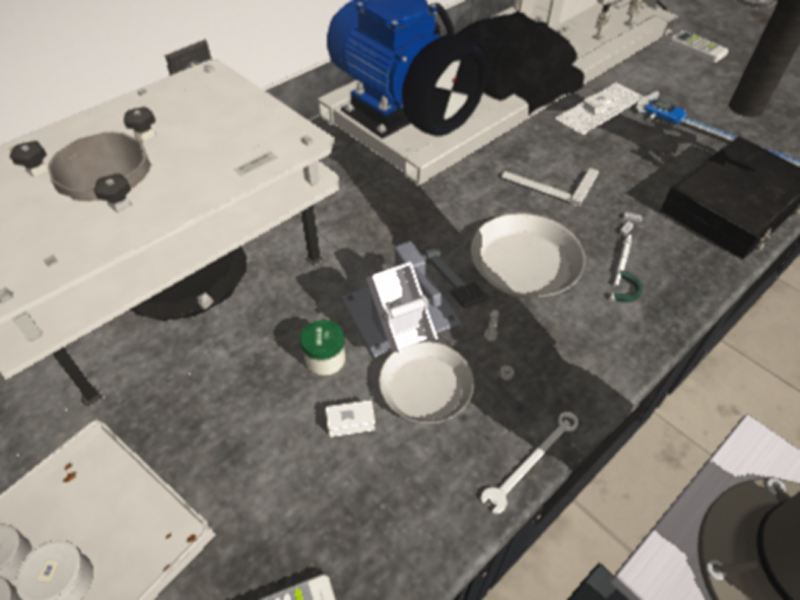

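View pics/side0.png

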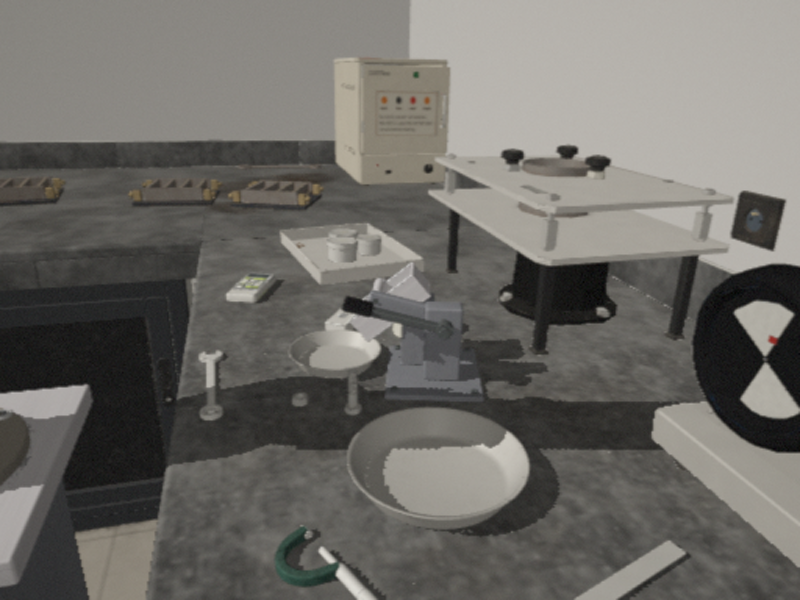

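Scene view (800x600 px): the dispenser is at (405,300) with its black lever pad at (468,293). The pot is at (323,347), the box at (350,417), the bolt at (492,325) and the loose nut at (507,372).

Possible confusions:
- **Dish:** the one at (425,382), under the mouth, is the smaller. The one at (527,255) is larger and a look-alike.
- **Pad:** the dark pad at (468,293) against dark shadows and the black box at (740,190). In the side view the pad is at (357,305) on the lever, with the pivot at about (440,328).

I choose the pad at (468,293), and will measure it and check it in one crop.

Run:
```python
from h import *
z={n:np.load(f'pics/{n}.npz') for n in('scene','side')}
P={n:cloud(z[n],z[n]['R'],z[n]['t']) for n in z}
def at(n,u,v): return P[n][int(v*.64),int(u*.64)].round(3)
for u,v in[(425,382),(468,293),(445,268),(405,270),(412,300),(527,255),(492,325),(507,372),(323,335)]: print('scene',u,v,at('scene',u,v))
for u,v in[(357,305),(345,302),(368,309),(440,328),(400,315)]: print('side',u,v,at('side',u,v))
# pad points: dark, height 0.105-0.14
for n in z:
    p=P[n];g=z[n]['image'].max(-1);c=at('scene',468,293)
    m=(g<60)&(p[...,2]>.09)&(p[...,2]<.15)&(np.hypot(p[...,0]-c[0],p[...,1]-c[1])<.06)&(z[n]['depth']>0)
    k,l,s,ce=cv2.connectedComponentsWithStats(m.astype(np.uint8)); 
    if k<2: continue
    i=1+s[1:,4].argmax();q=p[l==i];print(n,s[i],q.mean(0),q.min(0),q.max(0))
    xy=q[:,:2].astype(np.float32);print(cv2.minAreaRect(xy))
# base plate z~? and link/lever direction
p=P['scene'];d=z['scene']['depth']
for lo,hi in((.004,.03),(.03,.09),(.09,.2)):
    m=(p[...,2]>lo)&(p[...,2]<hi)&(d>0); m[:, :210]=0;m[:150]=0;m[235:]=0;m[:,300:]=0
    q=p[m];print(lo,len(q),cv2.minAreaRect(q[:,:2].astype(np.float32)))
a=cv2.resize(z['scene']['image'][140:290,190:350,::-1],(640,600),interpolation=cv2.INTER_CUBIC)
cv2.imwrite('pics/crop.png',a)
```

```text
scene 425 382 [0.49  0.14  0.004]
scene 468 293 [0.5   0.057 0.129]
scene 445 268 [0.565 0.034 0.11 ]
scene 405 270 [0.591 0.088 0.127]
scene 412 300 [0.566 0.098 0.087]
scene 527 255 [ 0.553 -0.167  0.004]
scene 492 325 [0.48  0.013 0.035]
scene 507 372 [0.421 0.039 0.001]
scene 323 335 [0.622 0.219 0.059]
side 357 305 [0.496 0.045 0.128]
side 345 302 [0.482 0.056 0.129]
side 368 309 [0.509 0.04  0.124]
side 440 328 [0.598 0.018 0.1  ]
side 400 315 [0.552 0.041 0.111]
scene [284 175  29  22 278] [0.50086442 0.05598476 0.12627081] [0.47632897 0.03261362 0.10708624] [0.55627099 0.07783574 0.13378006]
((0.5175166130065918, 0.04927463456988335), (0.03971460089087486, 0.07798074185848236), 73.89881134033203)
side [220 190  23  13 179] [0.50033221 0.04902098 0.12370918] [0.47960998 0.03180318 0.10675804] [0.52556738 0.08611026 0.1301573 ]
((0.5024378299713135, 0.05947894603013992), (0.055068232119083405, 0.04409414529800415), 87.71033477783203)
0.004 1490 ((0.6325494647026062, 0.06901785731315613), (0.20829564332962036, 0.28609371185302734), 50.40597915649414)
0.03 771 ((0.5920470356941223, 0.13428518176078796), (0.15284869074821472, 0.16073618829250336), 49.400630950927734)
0.09 1848 ((0.5729637145996094, 0.08612227439880371), (0.1286674588918686, 0.15396782755851746), 66.97956848144531)
```

View pics/crop.png

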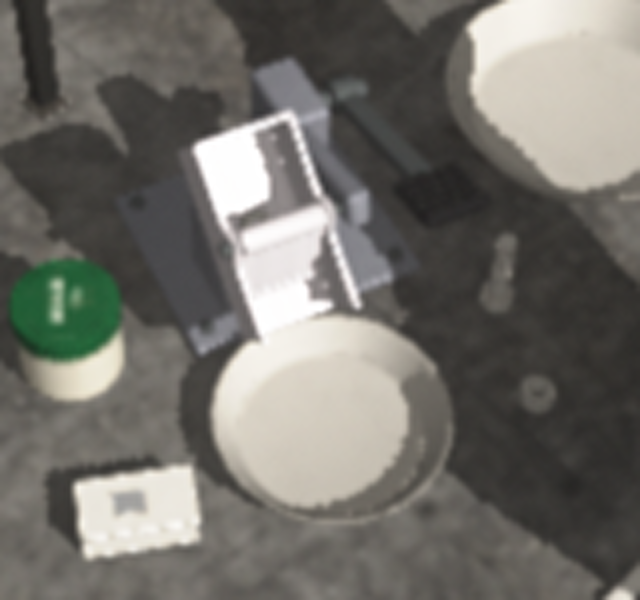

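The crop confirms the ribbed black pad, crop (440,193), at the end of the lever. Its centre is about (0.499, 0.056, 0.126), and the dispenser yaw is about -0.28. Next I close the fingers and go around via a high waypoint.

step_arm(
  moves=[
    [30, -20, -10, 0, 0, 0, 0],
    [70, -45, -20, 0, 0, 0, 0],
    [110, -70, -30, 0, 0, 0, 0],
    [150, -95, -40, 0, 0, 0, 0],
    [190, -120, -50, 0, 0, 0, 0],
    [225, -145, -55, 0, 0, 0, 0],
    [260, -170, -55, 0, 0, 0, 0],
    [295, -190, -55, 0, 0, 0, 0],
  ],
)

```text
clock: 0.9
tcp_pos: [0.4034, -0.3983, 0.2525]
orientation: [-3.118, -0.38, 0.0]
contact_force: [0.4, -0.2, -0.1]
grip_width: -0.0
gripper_force: 0.0
```

```bash
cat >> h.py <<'E'
from scipy.spatial.transform import Rotation as Ro
def shift(target,yaw=-.28):
    o=r.get_obs();R=Ro.from_rotvec(o['orientation']);w=Ro.from_euler('z',yaw)*Ro.from_rotvec([np.pi,0,0])
    print('t',o['clock'],'tcp',o['tcp_pos'].round(4),'F',o['contact_force'].round(2),'w',o['grip_width'])
    print('shift mm',(R.inv().apply(np.array(target)-o['tcp_pos'])*1000).round(1),'turn',(R.inv()*w).as_rotvec().round(3))
E
python3 -c "
from h import *
shift([.499,.056,.22])"
```

```text
t 0.9 tcp [ 0.4034 -0.3983  0.2525] F [ 0.43 -0.16 -0.11] w -6.9238843809226116e-06
shift mm [ 201.8 -418.    32.5] turn [-0.     0.     0.522]
```

step_arm(
  moves=[
    [15, -30, 0, 0, 0, 0.06, 0],
    [35, -70, 0, 0, 0, 0.12, 0],
    [55, -110, 0, 0, 0, 0.2, 0],
    [75, -150, 0, 0, 0, 0.27, 0],
    [95, -190, 0, 0, 0, 0.34, 0],
    [115, -230, 0, 0, 0, 0.4, 0],
    [130, -265, 0, 0, 0, 0.46, 0],
    [145, -300, 0, 0, 0, 0.52, 0],
  ],
)

```text
clock: 1.7
tcp_pos: [0.4713, -0.0725, 0.2522]
orientation: [3.111, -0.439, -0.001]
contact_force: [0.7, 0.4, 0.7]
grip_width: -0.0
gripper_force: 0.0
```

step_arm(
  moves=[
    [10, -20, 0, 0, 0, 0, 0],
    [15, -40, 0, 0, 0, 0, 0],
    [15, -60, 0, 0, 0, 0, 0],
    [15, -80, 0, 0, 0, 0, 0],
    [15, -80, 0, 0, 0, 0, 0],
    [15, -80, 0, 0, 0, 0, 0],
  ],
)

```text
clock: 2.3
tcp_pos: [0.5076, -0.0018, 0.252]
orientation: [3.111, -0.435, -0.001]
contact_force: [0.0, -1.1, 0.2]
grip_width: 0.0001
gripper_force: 0.0
```

```bash
python3 -c "
from h import *
f,R,t=grab('wrist')
p=cloud(f,R,t);g=f['image'].max(-1)
m=(g<60)&(p[...,2]>.1)&(p[...,2]<.14)&(f['depth']>0)&(np.hypot(p[...,0]-.5,p[...,1]-.056)<.06)
if m.any(): q=p[m];print(m.sum(),q.mean(0),cv2.minAreaRect(q[:,:2].astype(np.float32)))
cv2.imwrite('pics/w1.png',f['image'][:,:,::-1])
s,R,t=grab('side');cv2.imwrite('pics/s1.png',s['image'][:,:,::-1])
cv2.imwrite('pics/ws.png',cv2.resize(np.hstack([f['image'],s['image']])[:,:,::-1],(800,300)))
shift([.499,.056,.135])"
```

```text
1353 [0.50060646 0.05203864 0.12617911] ((0.515632152557373, 0.0494961217045784), (0.03802333027124405, 0.0695628672838211), 72.45254516601562)
t 2.4 tcp [ 0.5075 -0.0028  0.2522] F [-0.15  0.76 -0.51] w 0.0002682087149981928
shift mm [-24.4 -54.2 117.1] turn [0.001 0.    0.   ]
```

View pics/ws.png

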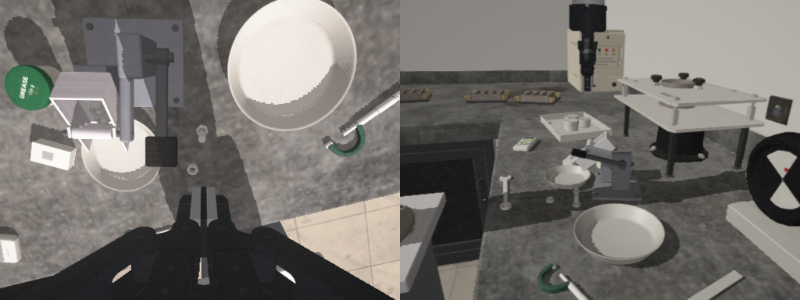

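The wrist view (left half) shows the pad at (161,151), in line with the tool yaw, so the dispenser yaw is confirmed. The refined pad centre is (0.500, 0.054). Moving above it and then down to 13 mm over the pad.

step_arm(
  moves=[
    [-8, -18, 20, 0, 0, 0, 0],
    [-16, -36, 45, 0, 0, 0, 0],
    [-23, -52, 70, 0, 0, 0, 0],
    [-23, -52, 90, 0, 0, 0, 0],
    [-23, -52, 105, 0, 0, 0, 0],
    [-23, -52, 112, 0, 0, 0, 0],
    [-23, -52, 112, 0, 0, 0, 0],
    [-23, -52, 112, 0, 0, 0, 0],
  ],
)

```text
clock: 3.2
tcp_pos: [0.5006, 0.0543, 0.141]
orientation: [-3.111, 0.437, -0.001]
contact_force: [0.4, 0.4, 0.3]
grip_width: -0.0
gripper_force: 0.0
```

```bash
python3 -c "
from h import *
shift([.500,.054,.125])
f,R,t=grab('side')
s,R2,t2=grab('scene')
a=cv2.resize(f['image'][130:290,170:370,::-1],(500,400));b=cv2.resize(s['image'][140:260,190:340,::-1],(500,400))
cv2.imwrite('pics/a2.png',cv2.resize(np.hstack([a,b]),(800,320)))"
```

```text
t 3.2 tcp [0.5006 0.0543 0.141 ] F [0.39 0.4  0.31] w -3.6041699363075795e-05
shift mm [-0.5  0.5 16. ] turn [-0.    -0.001  0.001]
```

View pics/a2.png

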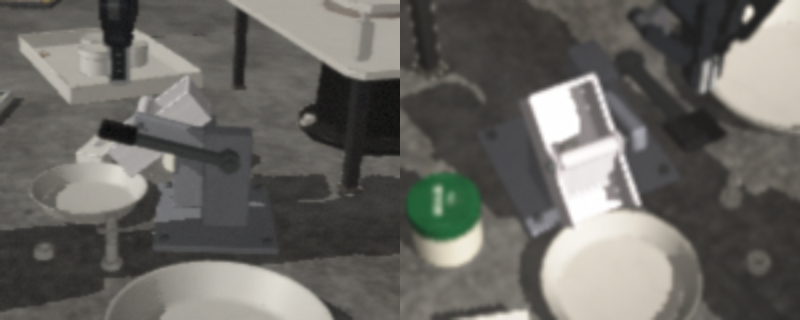

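The gripper looks nearer 50 mm above the pad in this picture (side crop: tip at (118,80), pad at (118,130)), not the 15 mm I expected. I'll check with depth.

```bash
python3 -c "
from h import *
for n in('side','scene'):
    f,R,t=grab(n);p=cloud(f,R,t)
    m=(f['depth']>0)&(np.hypot(p[...,0]-.5,p[...,1]-.054)<.025)&(p[...,2]>.08)
    q=p[m];print(n,m.sum(),np.histogram(q[:,2],np.arange(.08,.3,.01)))
    K=f['mtx'];P=[R@np.array([.5006,.0543,z])+t for z in(.126,.141)];print([(K@c/c[2])[:2].round(1) for c in P])
    v,u=np.where(m&(p[...,2]>.134)); print('lowest tip rows',v.max(),u[v==v.max()],q[q[:,2]>.134].min(0))
cv2.imwrite('pics/f.png',f['image'][:,:,::-1])
shift([.5,.054,.125])"
```

```text
side 681 (array([  0,   0,   3,  41, 172,   2,   0,   0,   0,  26,  53,  59,  62,
        26,   4,   8,  29,  25,  42,  58,  22]), array([0.08, 0.09, 0.1 , 0.11, 0.12, 0.13, 0.14, 0.15, 0.16, 0.17, 0.18,
       0.19, 0.2 , 0.21, 0.22, 0.23, 0.24, 0.25, 0.26, 0.27, 0.28, 0.29]))
[array([229.2, 193.8]), array([229.2, 186.8])]
lowest tip rows 172 [232] [0.47561965 0.02980952 0.17365424]
scene 902 (array([  0,   0,   0,   7, 187,  55,   0,   0,   0,   5,  36,  50,  47,
        35,  87,  55,  66,  70,  67,  79,  55]), array([0.08, 0.09, 0.1 , 0.11, 0.12, 0.13, 0.14, 0.15, 0.16, 0.17, 0.18,
       0.19, 0.2 , 0.21, 0.22, 0.23, 0.24, 0.25, 0.26, 0.27, 0.28, 0.29]))
[array([299.3, 187.3]), array([300. , 182.7])]
lowest tip rows 175 [302] [0.47703884 0.03303018 0.17850141]
t 3.4 tcp [0.5007 0.0548 0.1412] F [ 0.61 -0.15 -0.39] w -0.00010297690117633517
shift mm [-0.5  0.9 16.2] turn [-0.    -0.001  0.001]
```

```bash
python3 -c "
from h import *
f,R,t=grab('side');p=cloud(f,R,t)
print(p[150:200:3,229].round(3).tolist())
g,_,_=grab('wrist')
cv2.imwrite('pics/a3.png',np.hstack([cv2.resize(f['image'][90:230,180:280,::-1],(400,560),interpolation=cv2.INTER_NEAREST),cv2.resize(g['image'][130:384,165:346,::-1],(400,560))]))"
```

```text
[[0.495, 0.027, 0.223], [0.498, 0.04, 0.214], [0.498, 0.044, 0.207], [0.498, 0.042, 0.201], [0.498, 0.041, 0.196], [0.5, 0.05, 0.187], [0.498, 0.044, 0.183], [0.499, 0.049, 0.175], [0.589, 0.498, 0.015], [0.589, 0.498, 0.005], [0.588, 0.493, -0.003], [0.582, 0.464, -0.003], [0.577, 0.439, -0.003], [0.57, 0.407, -0.001], [0.502, 0.063, 0.126], [0.5, 0.052, 0.125], [0.497, 0.04, 0.123]]
```

View pics/a3.png

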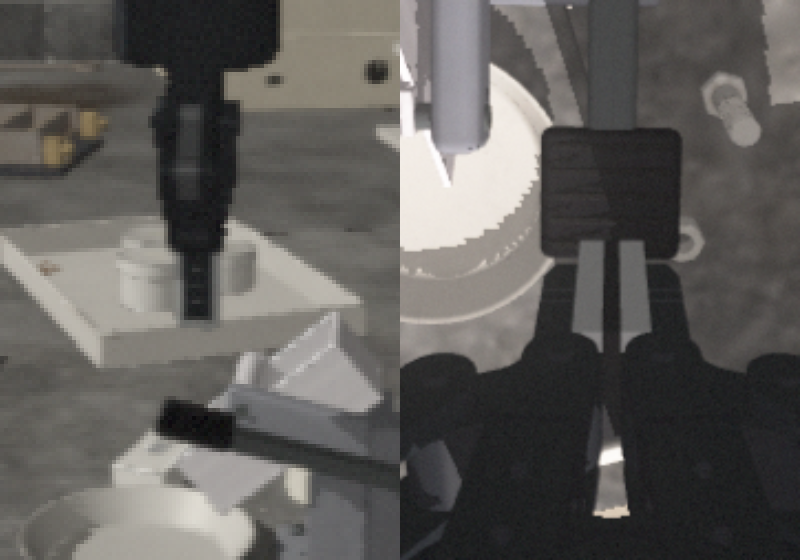

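Both cameras put the visible fingertips at z≈0.173, against a reported TCP of 0.141, and the horizontal position agrees. In the right crop the tips lie over the pad. I'll trust vision and contact force, and descend in guarded steps.

step_arm(
  moves=[
    [0, 0, 4, 0, 0, 0, 0],
    [0, 0, 8, 0, 0, 0, 0],
    [0, 0, 12, 0, 0, 0, 0],
    [0, 0, 16, 0, 0, 0, 0],
    [0, 0, 20, 0, 0, 0, 0],
    [0, 0, 20, 0, 0, 0, 0],
  ],
)

```text
clock: 4.1
tcp_pos: [0.4996, 0.0548, 0.1197]
orientation: [3.111, -0.435, -0.002]
contact_force: [0.6, -0.4, 0.5]
grip_width: -0.0001
gripper_force: 0.0
```

```bash
cat >> h.py <<'E'
def look():
    f,R,t=grab('side');p=cloud(f,R,t);o=r.get_obs();c=o['tcp_pos']
    m=(f['depth']>0)&(np.hypot(p[...,0]-c[0],p[...,1]-c[1])<.03)&(p[...,2]>.05)
    print('tcp',c.round(4),'F',o['contact_force'].round(2),'t',o['clock'],'z hist',np.histogram(p[m][:,2],np.arange(.05,.2,.01))[0])
    return f
E
python3 -c "
from h import *
look()"
```

```text
tcp [0.4998 0.0548 0.12  ] F [0.14 0.6  0.1 ] t 4.15 z hist [  0   0   0   0   0   6  55 176   1   0  39  57  59  59  28]
```

No force yet with the reported z below the pad top, and the tip is seen at about 0.152. So the readout is about 32 mm low, and I continue.

step_arm(
  moves=[
    [0, 0, 4, 0, 0, 0, 0],
    [0, 0, 8, 0, 0, 0, 0],
    [0, 0, 12, 0, 0, 0, 0],
    [0, 0, 15, 0, 0, 0, 0],
    [0, 0, 18, 0, 0, 0, 0],
    [0, 0, 18, 0, 0, 0, 0],
  ],
)

```text
clock: 4.75
tcp_pos: [0.4998, 0.0548, 0.1019]
orientation: [3.111, -0.436, -0.001]
contact_force: [-1.3, -0.2, -1.4]
grip_width: 0.0
gripper_force: 0.0
```

step_arm(
  moves=[
    [0, 0, 2, 0, 0, 0, 0],
    [0, 0, 4, 0, 0, 0, 0],
    [0, 0, 6, 0, 0, 0, 0],
    [0, 0, 8, 0, 0, 0, 0],
    [0, 0, 10, 0, 0, 0, 0],
    [0, 0, 10, 0, 0, 0, 0],
  ],
)

```text
clock: 5.35
tcp_pos: [0.4999, 0.055, 0.0923]
orientation: [3.111, -0.435, -0.001]
contact_force: [-1.3, 0.3, 2.0]
grip_width: 0.0002
gripper_force: 1.1
```

```bash
python3 -c "
from h import *
look()"
```

```text
tcp [0.4999 0.0549 0.0924] F [-0.8   0.14  1.9 ] t 5.4 z hist [  0   0   0   0   0   9  80 131  53  57  58  24  24  15  25]
```

Contact at reported z≈0.093, matching a pad top of about 0.126. Pressing now and following the arc slightly toward -x.

step_arm(
  moves=[
    [0, 0, 5, 0, 0, 0, 0],
    [-1, 0, 10, 0, 0, 0, 0],
    [-2, 0, 16, 0, 0, 0, 0],
    [-3, 0, 22, 0, 0, 0, 0],
    [-4, 0, 28, 0, 0, 0, 0],
    [-4, 0, 34, 0, 0, 0, 0],
    [-4, 0, 39, 0, 0, 0, 0],
    [-4, 0, 44, 0, 0, 0, 0],
  ],
)

```text
clock: 6.2
tcp_pos: [0.4983, 0.0558, 0.0487]
orientation: [-3.111, 0.436, -0.006]
contact_force: [1.1, -2.1, 8.1]
grip_width: -0.0002
gripper_force: 4.1
```

step_arm(
  moves=[
    [0, 0, 2, 0, 0, 0, 0],
    [1, 0, 4, 0, 0, 0, 0],
    [1, 0, 5, 0, 0, 0, 0],
    [1, 0, 6, 0, 0, 0, 0],
    [1, 0, 6, 0, 0, 0, 0],
  ],
)

```text
clock: 6.7
tcp_pos: [0.499, 0.0556, 0.0434]
orientation: [-3.111, 0.436, -0.005]
contact_force: [-0.5, -1.0, 14.2]
grip_width: -0.0
gripper_force: 7.3
```

```bash
python3 -c "
from h import *
look()
f,R,t=grab('side')
s,R2,t2=grab('scene')
a=cv2.resize(f['image'][130:290,170:370,::-1],(500,400));b=cv2.resize(s['image'][160:280,190:340,::-1],(500,400))
cv2.imwrite('pics/a4.png',cv2.resize(np.hstack([a,b]),(800,320)))"
```

```text
tcp [0.499  0.0555 0.0434] F [-0.68 -0.55 14.62] t 6.75 z hist [  0  32 172  44  50  50  18  23  11  22  28  46  61  46   5]
```

View pics/a4.png

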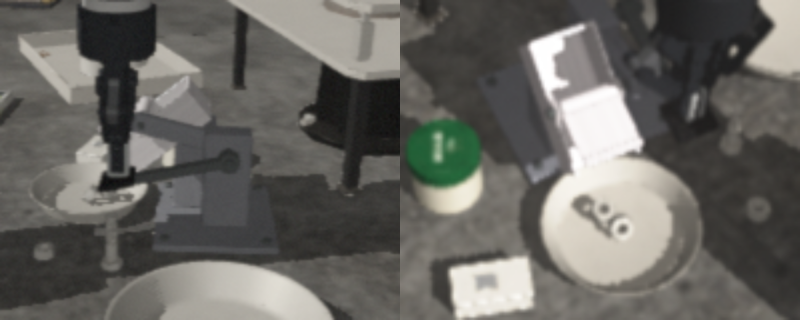

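The lever is down with 14 N on it, past the 9 N needed to hold it. Two nuts lie in the dish at (603,208) and (622,228), with a shadow at (583,205). I'll press 2 mm more to confirm the stop, and hold.

step_arm(
  moves=[
    [0, 0, 1, 0, 0, 0, 0],
    [0, 0, 2, 0, 0, 0, 0],
    [0, 0, 2, 0, 0, 0, 0],
    [0, 0, 2, 0, 0, 0, 0],
    [0, 0, 2, 0, 0, 0, 0],
    [0, 0, 2, 0, 0, 0, 0],
    [0, 0, 2, 0, 0, 0, 0],
    [0, 0, 2, 0, 0, 0, 0],
  ],
)

```text
clock: 7.65
tcp_pos: [0.4992, 0.0555, 0.0427]
orientation: [3.111, -0.436, 0.006]
contact_force: [-5.3, -1.8, 29.6]
grip_width: 0.0
gripper_force: 15.2
```

```bash
python3 -c "
from h import *
look()
s,R2,t2=grab('scene')
cv2.imwrite('pics/a5.png',cv2.resize(s['image'][190:280,220:340,::-1],(640,480),interpolation=cv2.INTER_CUBIC))"
```

```text
tcp [0.4992 0.0555 0.0427] F [-6.32 -1.31 30.22] t 7.7 z hist [  0  43 166  49  49  58  19  22  12  21  28  47  60  42   5]
```

View pics/a5.png

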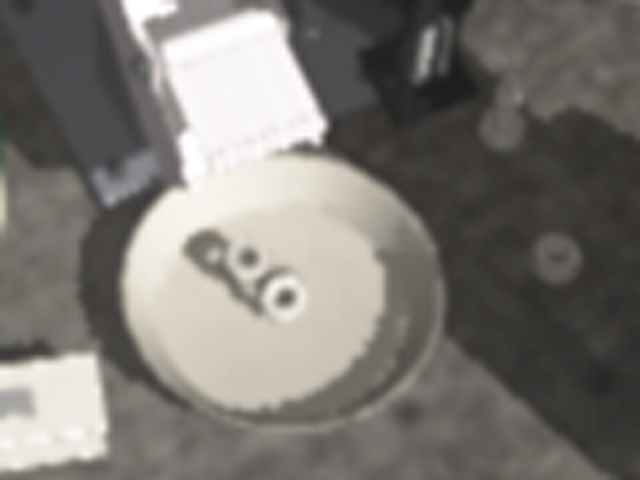

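At the stop (30 N), with both nuts in the dish at (247,258) and (285,297). Easing up at 15 mm/s.

step_arm(
  moves=[
    [0, 0, -1, 0, 0, 0, 0],
    [0, 0, -2, 0, 0, 0, 0],
    [0, 0, -4, 0, 0, 0, 0],
    [0, 0, -5, 0, 0, 0, 0],
    [0, 0, -7, 0, 0, 0, 0],
    [0, 0, -8, 0, 0, 0, 0],
    [-1, 0, -10, 0, 0, 0, 0],
    [-1, 0, -11, 0, 0, 0, 0],
  ],
)

```text
clock: 8.55
tcp_pos: [0.498, 0.0559, 0.052]
orientation: [-3.111, 0.436, -0.005]
contact_force: [1.0, -1.4, 7.1]
grip_width: 0.0001
gripper_force: 3.7
```

step_arm(
  moves=[
    [0, 0, -1.5, 0, 0, 0, 0],
    [0, 0, -3, 0, 0, 0, 0],
    [0, 0, -4.5, 0, 0, 0, 0],
    [0, 0, -6, 0, 0, 0, 0],
    [0, 0, -7.5, 0, 0, 0, 0],
    [0, 0, -9, 0, 0, 0, 0],
    [0, 0, -10.5, 0, 0, 0, 0],
    [0, 0, -12, 0, 0, 0, 0],
  ],
)

```text
clock: 9.35
tcp_pos: [0.4976, 0.0559, 0.0637]
orientation: [-3.111, 0.436, -0.004]
contact_force: [1.0, -0.5, 5.8]
grip_width: 0.0
gripper_force: 3.0
```

step_arm(
  moves=[
    [0, 0, -1.5, 0, 0, 0, 0],
    [0, 0, -3, 0, 0, 0, 0],
    [1, 0, -4.5, 0, 0, 0, 0],
    [1, 0, -6, 0, 0, 0, 0],
    [2, 0, -7.5, 0, 0, 0, 0],
    [2, 0, -9, 0, 0, 0, 0],
    [3, 0, -10.5, 0, 0, 0, 0],
    [3, 0, -12, 0, 0, 0, 0],
  ],
)

```text
clock: 10.15
tcp_pos: [0.4987, 0.0554, 0.0753]
orientation: [-3.111, 0.435, 0.001]
contact_force: [-1.4, 1.5, 4.1]
grip_width: 0.0
gripper_force: 2.2
```

step_arm(
  moves=[
    [0, 0, -1.5, 0, 0, 0, 0],
    [0, 0, -3, 0, 0, 0, 0],
    [0, 0, -4.5, 0, 0, 0, 0],
    [0, 0, -6, 0, 0, 0, 0],
    [1, 0, -7.5, 0, 0, 0, 0],
    [1, 0, -9, 0, 0, 0, 0],
    [1, 0, -10.5, 0, 0, 0, 0],
    [1, 0, -12, 0, 0, 0, 0],
  ],
)

```text
clock: 10.95
tcp_pos: [0.5009, 0.0545, 0.0877]
orientation: [-3.111, 0.436, -0.002]
contact_force: [1.5, -0.2, 3.0]
grip_width: 0.0001
gripper_force: 1.5
```

step_arm(
  moves=[
    [0, 0, -1, 0, 0, 0, 0],
    [0, 0, -2, 0, 0, 0, 0],
    [0, 0, -3, 0, 0, 0, 0],
    [0, 0, -4, 0, 0, 0, 0],
    [0, 0, -5, 0, 0, 0, 0],
    [0, 0, -6, 0, 0, 0, 0],
    [0, 0, -8, 0, 0, 0, 0],
    [0, 0, -10, 0, 0, 0, 0],
  ],
)

```text
clock: 11.75
tcp_pos: [0.4987, 0.0549, 0.0969]
orientation: [3.111, -0.435, -0.004]
contact_force: [-0.4, -0.0, -0.7]
grip_width: -0.0002
gripper_force: 0.0
```

```bash
python3 -c "
from h import *
look()"
```

```text
tcp [0.499  0.0549 0.0972] F [ 0.55 -0.04  0.76] t 11.8 z hist [  0   0   0   0   0   5  52 148  46  59  61  42  18  25  16]
```

Force has returned to zero. Moving clear.

step_arm(
  moves=[
    [0, 0, -10, 0, 0, 0, 0],
    [0, 0, -25, 0, 0, 0, 0],
    [0, 0, -45, 0, 0, 0, 0],
    [0, 0, -70, 0, 0, 0, 0],
    [0, 0, -95, 0, 0, 0, 0],
    [0, 0, -115, 0, 0, 0, 0],
    [0, 0, -125, 0, 0, 0, 0],
    [0, 0, -125, 0, 0, 0, 0],
  ],
)

```text
clock: 12.6
tcp_pos: [0.5007, 0.0551, 0.2238]
orientation: [-3.111, 0.435, -0.004]
contact_force: [0.5, 0.4, -0.7]
grip_width: -0.0
gripper_force: 0.0
```

step_arm(
  moves=[
    [0, 15, 0, 0, 0, 0, 0],
    [0, 40, 0, 0, 0, 0, 0],
    [0, 65, 0, 0, 0, 0, 0],
    [0, 85, 0, 0, 0, 0, 0],
    [0, 100, 0, 0, 0, 0, 0],
    [0, 100, 0, 0, 0, 0, 0],
    [0, 100, 0, 0, 0, 0, 0],
    [0, 100, 0, 0, 0, 0, 0],
  ],
)

```text
clock: 13.4
tcp_pos: [0.4726, -0.0401, 0.222]
orientation: [-3.111, 0.433, 0.001]
contact_force: [0.4, 0.4, 0.1]
grip_width: -0.0
gripper_force: 0.0
```

```bash
python3 -c "
from h import *
f=look()
s,R2,t2=grab('scene')
a=cv2.resize(f['image'][130:290,170:370,::-1],(500,400));b=cv2.resize(s['image'][150:270,200:350,::-1],(500,400))
cv2.imwrite('pics/a6.png',cv2.resize(np.hstack([a,b]),(800,320)))"
```

```text
tcp [ 0.4727 -0.0401  0.2221] F [ 0.49 -0.42  0.92] t 13.45 z hist [0 0 0 0 0 0 0 0 0 0 0 0 0 0 0]
```

View pics/a6.png

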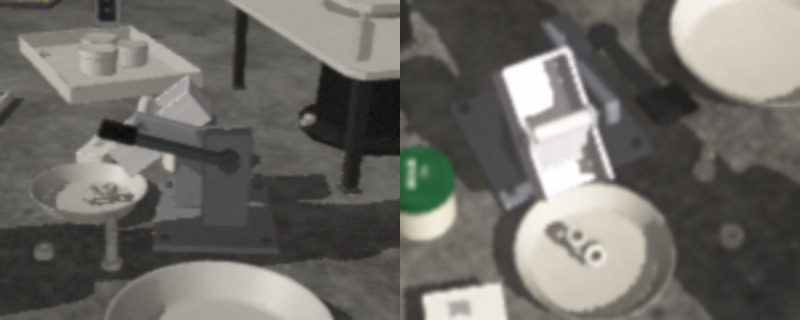

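The lever is back at rest, with the pad at side-crop (118,130) as before. The lid is shut, the nuts are in the dish at (576,237) and (596,255), and the gripper is clear.

```bash
python3 -c "
from bench import r
print(r.hand_in())"
```

```text
the job is handed in; nothing more can be done
None
```

I pressed the lever to its stop, both nuts slid into the small dish, and I eased the lever back up over about 4 s. The lid is shut, the arm is clear, and the job is handed in at about 13.5 s of the 40 s allowed; no verdict was returned.

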